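# Park the captive screw and open the gear drive's inspection hatch

### The job

Open the inspection hatch of the green gear drive, whose captive screw is slack but dropped back into the deck by its spring: draw the knurled knob up until the thread stops it, turn it counter-clockwise under a light pull until the thread takes it, and screw it home, finger-tight, so that it stays up by itself. Then slide the hatch fully open by its handle and let go. Never force the screw, and leave the other things on the bench where they are.

Things in the scene. Friction and masses are not known exactly. Their poses are not given: they have to be found in the camera images.
- drive: Dark green cast gear drive fixed to the bench: base 236 x 142 mm, housing 210 x 110, deck 84 mm above the bench. Origin: middle of its underside, z up, x the way the hatch opens. A bright hatch plate covers an opening 80 mm long in the deck (x -90 to -10 mm) and runs between two dark rails (tops 95 mm up). A 20 mm shaft sticks out of its +y side.
- hatch (a joint): Travel of the hatch in m along the drive's +x: 0 shut, 0.070 fully open (solid stop). Plate 120 x 93 mm, upper face 89 mm above the bench. Slides with 2.5 N of friction once the screw's nose is out of the deck; before that it is blocked after 1.5 mm of play.
- hatch_handle (a point): Middle of the top of the hatch's black bow handle, 115 mm above the bench, at x -90, y 0 mm of the drive when shut. Grip bar 10 mm thick along the slide, 53 mm long across it, its top 26 mm and underside 18 mm above the plate. Clear of the knob by 75 mm.
- screw_lift (a joint): Height of the captive screw above its lowest place, in m. A hidden spring pulls it down with 4 N at 0 and 0.4 N more per mm of lift; the screw adds 1 N. Let go out of the thread it drops to 0 but keeps its angle. The thread's underside stops the pull at 0.004; through the thread's start it rises freely to 0.0115; home in the thread it stays by itself at 0.0140 to 0.0155 (0.0168 while pulled).
- screw: The captive screw: bright knurled knob 29 mm across, 16 tall, slot in its top; shank down through the bush; nose 8 mm thick. Origin on its axis 27 mm below the knob's underside, z up. Turns with 0.02 N m of drag. More than 25 N on its thread or nose spoils it: 25 N of pull beyond the spring's, 0.2 N m against the end stop, or a 25 N push on the hatch while the nose is in.
- knob_grip (a point): Middle of the knob on its axis, 8 mm below its top: the height to grip it, 124 mm above the bench at lift 0; it rises with the screw and moves with the hatch (x 4, y 0 mm of the drive when shut).
- thread_start (a point): Middle of the top of the brass bush (24 mm across, 25.5 tall, fixed on the hatch), 1.5 mm below the knob at lift 0. Its parking thread inside has a single start, a window 10 degrees wide that lies unseen 15 to 95 degrees counter-clockwise (from above) of how the screw first stands. Only there, under a pull, does the screw rise past 0.004. Contact gives about 0.07 mm per N.
- thread_end (a point): The same bush point 5 mm higher. Past the start, counter-clockwise turning lifts the screw: level for the first 25 degrees, then climbing 16 mm a turn with 1.5 mm of axial play, to a level rest about 150 degrees after the start, 40 degrees long, with a solid end stop: home. From 30 degrees on friction holds the screw, so the grip may be changed.
- nose (a point): Tip of the screw's nose on its axis. At lift 0 it stands 13.5 mm deep in a hole in the deck, so it leaves the hole at lift 0.0135, which is only reached near the end of the thread.
- oil_dropper: Small amber oil bottle with a black dropper top, 33 mm across, 102 tall, standing behind the drive. Bystander; origin at the middle of its underside.
- parts_tin: Shallow round tin lid holding small screws, 102 mm across, 20 tall, behind the drive beside the angle grinder. Bystander; origin at the middle of its underside.
- caliper: Steel vernier caliper, 204 x 69 mm, lying flat by the white drill. Bystander; origin at the middle of its underside.
- hex_key_0: Black hex key, 78 x 30 mm, lying flat. Bystander; origin at the middle of its underside.
- wrench_13: Combination wrench, 167 mm long, lying flat. Bystander; origin at the middle of its underside.
- electrical_tape: Roll of black tape, 55 mm across, 19 high, left of and behind the drive. Bystander; origin at the middle of its underside.
- marker: White marker pen with black cap, 135 mm long, lying. Bystander; origin at the middle of its underside.
- side_cutters: Side cutters with blue handles, 145 mm long, lying flat. Bystander; origin at the middle of its underside.

How it is judged:
By the outcome, as a careful person would: the job done as asked, in the order asked, and still so for the second after the job is handed in, with the robot touching nothing.
It also fails if it takes over 69 s, if anything falls off the work surface, if the arm or the gripper's body presses on something with over 40 N, if the wrist force passes 120 N, or if a joint passes its speed limit or range.

### The arm

A 6-joint arm with a two-finger parallel gripper is mounted at the origin on a cart in front of the work surface, level with it; the furniture and walls round the work are solid. World frame = base frame: x ahead of the robot, y to its left, z up, the work surface at z = 0. Lengths are in m, angles in degrees, forces in N, time in s.
With the tool pointing down it reaches from about 0.3 to 1 m from the base axis. Payload 5.1 kg.
Tool frame: the origin (TCP) lies at the centre of the arm's flange, where the gripper is bolted on; the fingertips stand 190 mm ahead of it and the grasp point (between the pads) lies 171 mm ahead of it (r.grip_depth is the distance from the TCP to the grasp point, in m); z points along the fingers, y is the line along which they close (so a half turn about z gives the same grasp; the last joint's range is limited). The gripper opens to 95 mm and grips with 3 to 60 N. Pads are 20 mm wide; open, the fingers measure 119 mm over their backs; the gripper's body (75 mm by 180 mm) begins 59 mm behind the grasp point.
Start: joints at [-68.732, 7.093, 94.555, -0, 78.352, -4.733], TCP at [0.285, -0.584, 0.405] pointing down, gripper open.
Joint ranges: [-149.61, 149.61], [-58.7, 133.49], [1.44, 155.28], [-77.14, 257.14], [18.33, 153.61], [-166.67, 166.67]. Speed limits (degrees/s): [147.25, 147.25, 180, 180, 180, 180].

### API

Orientations are given as [roll, pitch, yaw] about the fixed x, y, z axes, in that order (R = Rz(yaw) Ry(pitch) Rx(roll)).
In Python, from workcell import readout, optics, ticket, r gives the robot as it stands.
- The arm moves only by the shell command python3 -m inch 'ROWS' [OPENING] [FORCE]. ROWS is JSON, a list of rows, each an object of numbers: "x", "y", "z": the shift along the tool's x, y, z in m; "rx", "ry", "rz": the turn, a rotation vector about the tool's x, y, z in degrees. In form: [{"x": .., "y": .., "z": .., "rx": .., "ry": .., "rz": ..}, ...]. A call has exactly 8 rows; each row shifts and turns the commanded pose from where the row before left it, along the tool's axes as they then stand; what a row does not reach is not made up. A row lasts 1/10 s, in which the tool goes at most 50 mm and 8.59 degrees, less where a joint would pass 70% of its speed; a pose out of reach is approached as far as the arm can. A call with a gripper value outside its range is refused whole. OPENING is the gripper's target within -1 to 1 (fully open at 1, half-way at 0, shut at -1), set as the call begins (- or left out, the last holds). The fingers move at their own pace and stop on an object; FORCE is the grip in N (left out, the last holds). Time passes only in rows, so rows that do not move let the fingers close, or fill a call up. It gives the time, the measured TCP pose, the force, the opening and the grip force at its end, in the units of the state.
- readout.state(): the state, without advancing time (a new reading comes with each control period).
- optics.snapshot(name): name is "side" or "top" or "wrist"; returns a dict with "frame" (384x512x3 uint8, red, green, blue), "K" (3x3 intrinsics, pixels), "rvec" (rotation vector, rad) and "tvec" (3), from world to camera coordinates, as OpenCV has them; the wrist camera has in their place "tool_from_camera" (4x4, takes a point from camera to tool coordinates, whose origin is the TCP and whose axes are the flange's). Camera axes: x right, y down, z forward; pixel columns grow to the right and rows downward; lengths in m; the calibration is good to about 2 mm. A picture is of the moment at which its call begins: read the wrist's pose just before it. There is no depth.
- ticket.hand_in(): hands the job in; it is judged then, once.
Trained networks look in the newest picture that a camera, given by its name, has taken for a name from the list of things; names that differ only in an ending like _2 or _b are one class to them, and where a whole thing is asked for, a point or a joint stands for the part that bears it (a point fixed in the world has none). Each returns a list of dicts, best first, with "conf" (0 to 1); they miss things now and then, are a little off and sometimes report something else, mostly with a low value. They report only what shows in the picture. A call takes as long as a camera call.
- optics.masks_of(query, camera): "pixels" (384x512 bool, what is visible of it) and "bbox" ([left, top, right, bottom] in pixels, round what is visible of it).
The state is a dict: "time": time; "joint_positions": joint angles; "qd": joint speeds; "joint_efforts": joint torques, N m; "ee_pos": TCP position; "orientation": TCP orientation; "contact_force": force on the tool from outside, world axes, zero at the start; "wrist_torque": the same for the moment, N m; "gripper_width": finger opening in m; "finger_force": force on a finger pad.
Only numpy, scipy, OpenCV 4.12 (cv2) and the standard library are available. Lean on these libraries where they do the work, as an engineer would, in place of code of your own. Each camera call takes 0.05 s, during which the arm holds its last target. There are 200 camera calls.

## Working session

There is one attempt and no reset: what is moved stays moved. The work goes in short steps, Python scripts to look and compute and a shell command to move; the robot and the scene stay as the last step left them, time stands still between calls to the robot, and variables do not carry over. Pictures are saved under pics/ and viewed, at most 10 in all, crops included, and the job is handed in when it is done.

```bash
ls; mkdir -p pics
python3 - <<'E'
from workcell import readout, optics
import cv2,numpy as np
print(readout.state())
ims=[]
for c in("side","top"):
    s=optics.snapshot(c); ims.append(s["frame"]); 
    print(c,s["K"].tolist(),s["rvec"],s["tvec"])
    for q in("drive","hatch_handle","knob_grip","screw"):
        m=optics.masks_of(q,c)
        print(q,[(round(d["conf"],2),d["bbox"]) for d in m[:2]])
    cv2.imwrite(f"pics/{c}.png",cv2.resize(s["frame"][...,::-1],(800,600)))
E
```

```text
pics
{'time': 0.0, 'joint_positions': array([-6.87315968e+01,  7.13154704e+00,  9.46329009e+01, -1.73097058e-03,
        7.83492547e+01, -4.73215783e+00]), 'qd': array([-0.03489839,  0.04061611,  0.04929797, -0.01239455,  0.03038873,
       -0.01640413]), 'joint_efforts': array([-2.41310518e-03, -4.17608178e+01, -3.59932494e+01,  7.73627241e-02,
        4.91661660e-02, -1.64223625e-04]), 'ee_pos': array([ 0.28483292, -0.58399378,  0.40352085]), 'orientation': array([-1.79886545e+02, -7.69138803e-03,  2.60009046e+01]), 'contact_force': array([-0.78812041,  0.41039501,  0.50034607]), 'wrist_torque': array([-0.01328309, -0.0264211 ,  0.04198193]), 'finger_force': 0.0, 'gripper_width': 0.09527278790807242}
side [[412.7829200638507, 0.0, 255.49392196730406], [0.0, 412.7829200638507, 195.37333270453365], [0.0, 0.0, 1.0]] [-0.00378617  2.66116162 -1.62997357] [0.58370736 0.12699189 1.02153116]
drive [(0.74, [186.1, 183.8, 279.6, 269.4]), (0.45, [226.6, 189.6, 237.1, 202.7])]
hatch_handle [(0.6, [212.8, 182.5, 261.3, 213.2])]
knob_grip [(0.61, [223.3, 189.6, 233.8, 200.8])]
screw [(0.39, [224.3, 191.7, 238.9, 198.9])]
top [[496.9551117779113, 0.0, 256.8471122478172], [0.0, 496.9551117779113, 184.0517349596771], [0.0, 0.0, 1.0]] [ 2.14536254 -2.12601502  0.18824942] [-0.06964514  0.58773173  1.41959296]
drive [(0.84, [201.4, 134.0, 287.7, 207.4])]
hatch_handle [(0.66, [234.7, 151.8, 280.4, 184.8])]
knob_grip [(0.38, [237.9, 156.8, 245.4, 166.2])]
screw [(0.45, [238.3, 158.7, 246.7, 168.2]), (0.45, [233.7, 147.4, 284.6, 185.6])]
```

View pics/top.png

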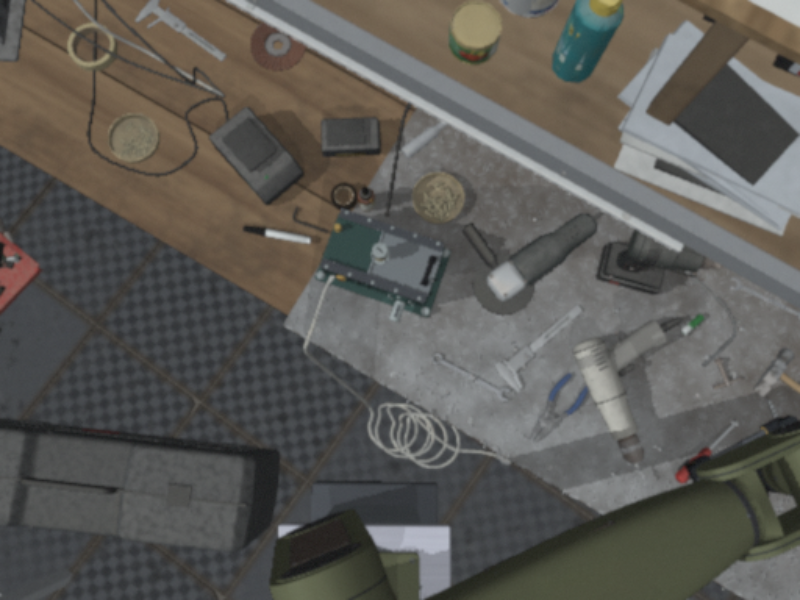

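View pics/side.png

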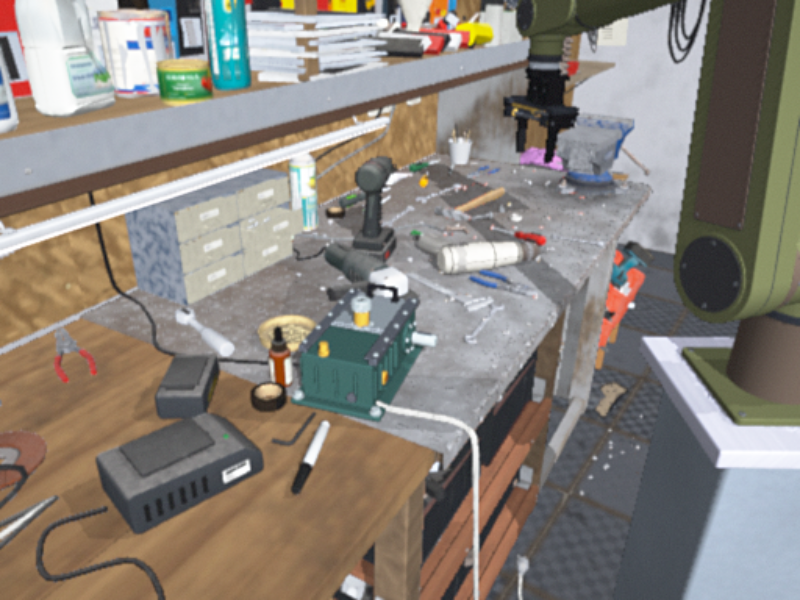

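The top view shows the knob at about (379,251) and the handle at (430,270) in the 800 px image. The shaft is at (398,308), so drive +x points image-left. The side view shows the same drive, with the knob at (360,310) and nothing in the way on the robot's side.

```bash
cat > h.py <<'E'
import numpy as np,cv2
from workcell import readout,optics
from scipy.spatial.transform import Rotation as R
def ray(s,u,v):
    d=np.linalg.inv(s["K"])@[u,v,1]
    if "rvec" in s:
        M=cv2.Rodrigues(np.array(s["rvec"]))[0]; return -M.T@np.array(s["tvec"]),M.T@d
    T=np.array(s["tool_from_camera"]); st=s["st"]
    W=R.from_euler("xyz",st["orientation"],degrees=True).as_matrix()
    return W@T[:3,3]+st["ee_pos"],W@(T[:3,:3]@d)
def atz(s,u,v,z):
    o,d=ray(s,u,v); return o+d*(z-o[2])/d[2]
def snap(c):
    st=readout.state(); s=optics.snapshot(c); s["st"]=st; return s
E
python3 - <<'E'
from h import *
t=snap("top"); f=.64
k=atz(t,379*f,251*f,.132); h=atz(t,430*f,270*f,.115)
print(k,h,np.linalg.norm(k-h)); d=k-h; print(np.degrees(np.arctan2(d[1],d[0])))
s=snap("side"); print(atz(s,361*f,299*f,.132),atz(s,381*f,288*f,.115))
T=np.array(snap("wrist")["tool_from_camera"]);print(T)
E
```

```text
[ 0.64074506 -0.02311247  0.132     ] [ 0.61012752 -0.11574849  0.115     ] 0.09903467671355157
71.71053492222183
[ 0.64372    -0.02311058  0.132     ] [ 0.61471767 -0.09814186  0.115     ]
[[-5.84911063e-04 -9.65952440e-01 -2.58719041e-01  7.27848064e-02]
 [ 9.99999776e-01 -6.49002049e-04  1.62315768e-04  5.58743529e-04]
 [-3.24698500e-04 -2.58718889e-01  9.65952603e-01  2.03683582e-02]
 [ 0.00000000e+00  0.00000000e+00  0.00000000e+00  1.00000000e+00]]
```

```bash
python3 -m inch '[{"x":0.02,"y":-0.0122},{"x":0.0355,"y":-0.0217},{"x":0.0355,"y":-0.0217},{"x":0.0355,"y":-0.0217},{"x":0.0355,"y":-0.0217},{"x":0.0355,"y":-0.0217},{"x":0.0355,"y":-0.0217},{"x":0.0355,"y":-0.0217}]'
python3 -m inch '[{"x":0.0355,"y":-0.0217},{"x":0.0355,"y":-0.0217},{"x":0.0355,"y":-0.0217},{"x":0.0355,"y":-0.0217},{"x":0.0355,"y":-0.0217},{"x":0.0355,"y":-0.0217},{"x":0.0355,"y":-0.0217},{"x":0.0335,"y":-0.0205}]'
python3 -m inch '[{"x":0.0162,"y":-0.0095,"rz":8},{"rz":8},{"rz":8},{"rz":8},{"rz":8},{"rz":8},{"rz":8},{"rz":8}]'
python3 -m inch '[{"rz":8},{"rz":8},{"rz":8},{},{},{},{},{}]'
python3 - <<'E'
from h import *
s=snap("wrist"); print(s["st"]["ee_pos"],s["st"]["orientation"],s["st"]["joint_positions"])
for q in("knob_grip","hatch_handle","hatch"):
    print(q,[(round(d["conf"],2),d["bbox"],np.argwhere(d["pixels"]).mean(0)[::-1]) for d in optics.masks_of(q,"wrist")[:2]])
cv2.imwrite("pics/w1.png",cv2.resize(s["frame"][...,::-1],(800,600)))
import pickle;pickle.dump(s,open("w1.pkl","wb"))
E
```

```text
[ 0.28492404 -0.58421432  0.40479024] [ 1.79996848e+02 -2.79850092e-04  2.59995230e+01] [-6.87315144e+01  7.09142062e+00  9.45538976e+01  5.50182972e-04
  7.83515638e+01 -4.73114841e+00]
knob_grip []
hatch_handle []
hatch []invalid input
invalid input
invalid input
invalid input
```

View pics/w1.png

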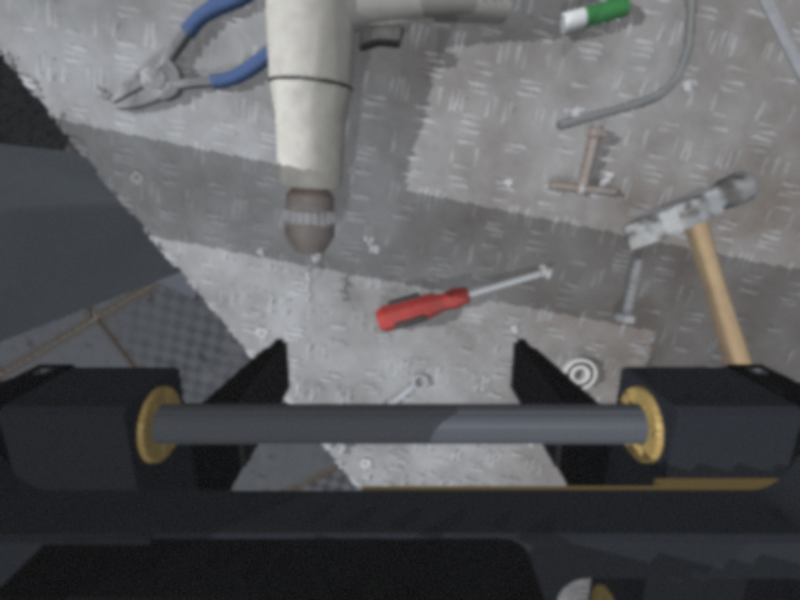

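The rows were refused, most likely because each one needs all six keys. The arm is still at its start, and the picture shows only the pliers and drill area.

```bash
python3 -m inch '[{"x":0.02,"y":-0.0122,"z":0,"rx":0,"ry":0,"rz":0},{"x":0.0355,"y":-0.0217,"z":0,"rx":0,"ry":0,"rz":0},{"x":0.0355,"y":-0.0217,"z":0,"rx":0,"ry":0,"rz":0},{"x":0.0355,"y":-0.0217,"z":0,"rx":0,"ry":0,"rz":0},{"x":0.0355,"y":-0.0217,"z":0,"rx":0,"ry":0,"rz":0},{"x":0.0355,"y":-0.0217,"z":0,"rx":0,"ry":0,"rz":0},{"x":0.0355,"y":-0.0217,"z":0,"rx":0,"ry":0,"rz":0},{"x":0.0355,"y":-0.0217,"z":0,"rx":0,"ry":0,"rz":0}]'
```

```text
time: 1.65
ee_pos: [0.455, -0.3164, 0.4049]
orientation: [180.0, -0.0, 26.0]
contact_force: [0.9, -0.2, 0.4]
gripper_width: 0.0948
finger_force: 0.0
```

```bash
python3 -m inch '[{"x":0.037,"y":-0.0227,"z":0,"rx":0,"ry":0,"rz":0},{"x":0.037,"y":-0.0227,"z":0,"rx":0,"ry":0,"rz":0},{"x":0.037,"y":-0.0227,"z":0,"rx":0,"ry":0,"rz":0},{"x":0.037,"y":-0.0227,"z":0,"rx":0,"ry":0,"rz":0},{"x":0.037,"y":-0.0227,"z":0,"rx":0,"ry":0,"rz":0},{"x":0.037,"y":-0.0227,"z":0,"rx":0,"ry":0,"rz":0},{"x":0.037,"y":-0.0227,"z":0,"rx":0,"ry":0,"rz":0},{"x":0.037,"y":-0.0227,"z":0,"rx":0,"ry":0,"rz":0}]'
python3 -m inch '[{"x":0,"y":0,"z":0,"rx":0,"ry":0,"rz":8},{"x":0,"y":0,"z":0,"rx":0,"ry":0,"rz":8},{"x":0,"y":0,"z":0,"rx":0,"ry":0,"rz":8},{"x":0,"y":0,"z":0,"rx":0,"ry":0,"rz":8},{"x":0,"y":0,"z":0,"rx":0,"ry":0,"rz":8},{"x":0,"y":0,"z":0,"rx":0,"ry":0,"rz":8},{"x":0,"y":0,"z":0,"rx":0,"ry":0,"rz":8},{"x":0,"y":0,"z":0,"rx":0,"ry":0,"rz":8}]'
python3 -m inch '[{"x":0,"y":0,"z":0,"rx":0,"ry":0,"rz":8},{"x":0,"y":0,"z":0,"rx":0,"ry":0,"rz":8},{"x":0,"y":0,"z":0,"rx":0,"ry":0,"rz":8},{"x":0,"y":0,"z":0,"rx":0,"ry":0,"rz":0},{"x":0,"y":0,"z":0,"rx":0,"ry":0,"rz":0},{"x":0,"y":0,"z":0,"rx":0,"ry":0,"rz":0},{"x":0,"y":0,"z":0,"rx":0,"ry":0,"rz":0},{"x":0,"y":0,"z":0,"rx":0,"ry":0,"rz":0}]'
python3 - <<'E'
from h import *
s=snap("wrist"); print(s["st"]["ee_pos"],s["st"]["orientation"],s["st"]["joint_positions"])
for q in("knob_grip","hatch_handle","hatch"):
    print(q,[(round(d["conf"],2),d["bbox"],np.argwhere(d["pixels"]).mean(0)[::-1]) for d in optics.masks_of(q,"wrist")[:2]])
cv2.imwrite("pics/w2.png",cv2.resize(s["frame"][...,::-1],(800,600)))
import pickle;pickle.dump(s,open("w1.pkl","wb"))
E
```

```text
time: 2.45
ee_pos: [0.641, -0.0233, 0.405]
orientation: [-180.0, -0.0, 26.0]
contact_force: [0.3, 0.0, 0.5]
gripper_width: 0.0952
finger_force: 0.0
time: 3.25
ee_pos: [0.6402, -0.025, 0.4048]
orientation: [-180.0, 0.0, -38.3]
contact_force: [0.4, -0.2, 0.9]
gripper_width: 0.095
finger_force: 0.0
time: 4.05
ee_pos: [0.6407, -0.0259, 0.4048]
orientation: [-180.0, 0.0, -62.0]
contact_force: [0.4, -0.6, 0.4]
gripper_width: 0.0952
finger_force: 0.0
[ 0.64071357 -0.02594971  0.40478404] [-1.79999432e+02  2.56715598e-03 -6.19567326e+01] [-7.11451706e+00  6.00780756e+00  9.57325982e+01  2.47782484e-03
  7.82606080e+01  1.44841711e+02]
knob_grip [(0.95, [240.7, 179.2, 267.9, 213.3], array([251.37170596, 194.66019417]))]
hatch_handle [(0.8, [218.2, 87.5, 352.6, 218.3], array([284.72093023, 155.43225243]))]
hatch [(0.63, [223.3, 84.9, 354.6, 220.3], array([284.93995511, 155.14814815])), (0.43, [233.0, 178.1, 267.1, 210.0], array([251.55823293, 195.04417671]))]
```

View pics/w2.png

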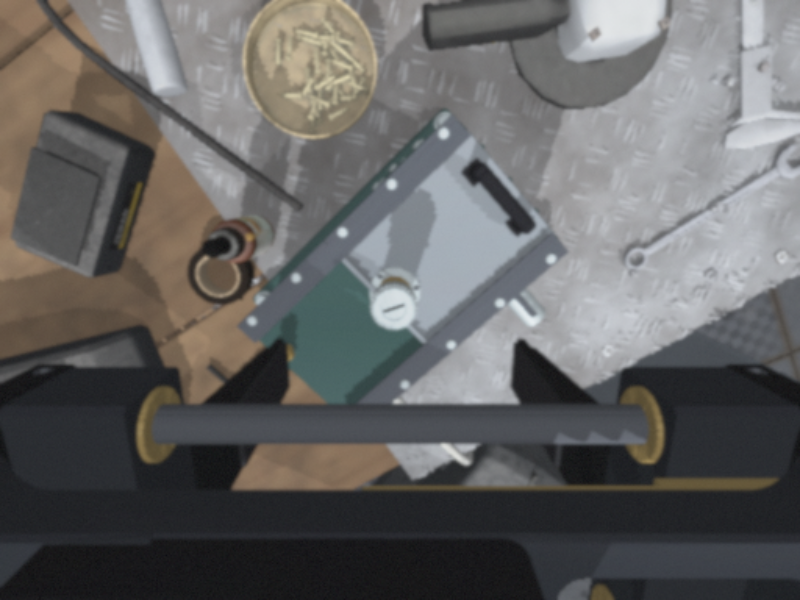

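The knob's top is at (393,309) and the handle bar at about (500,197) in the 800 px image. The view is clear; the oil bottle stands outside the finger sweep.

Run:
```python
from h import *
import pickle; s=pickle.load(open("w1.pkl","rb")); f=.64
k=atz(s,393*f,308.5*f,.132); h=atz(s,500*f,196*f,.115); d=k-h
print(k,h,np.linalg.norm(d[:2]),np.degrees(np.arctan2(d[1],d[0])))
W=R.from_euler("xyz",s["st"]["orientation"],degrees=True)
g=k.copy(); g[2]=.124+.171
print(W.inv().apply(g-s["st"]["ee_pos"]), W.inv().apply(h-s["st"]["ee_pos"]))
```

```text
[ 0.64520529 -0.02561914  0.132     ] [ 0.61891211 -0.11463441  0.115     ] 0.09281729478796504 73.5440018360456
[ 0.00182489 -0.00411868  0.109784  ] [0.06803577 0.06093876 0.28978039]
```

```bash
python3 -m inch '[{"x":0.0018,"y":-0.004,"z":0.014,"rx":0,"ry":0,"rz":0},{"x":0,"y":0,"z":0.014,"rx":0,"ry":0,"rz":0},{"x":0,"y":0,"z":0.014,"rx":0,"ry":0,"rz":0},{"x":0,"y":0,"z":0.014,"rx":0,"ry":0,"rz":0},{"x":0,"y":0,"z":0.014,"rx":0,"ry":0,"rz":0},{"x":0,"y":0,"z":0.014,"rx":0,"ry":0,"rz":0},{"x":0,"y":0,"z":0.014,"rx":0,"ry":0,"rz":0},{"x":0,"y":0,"z":0.011,"rx":0,"ry":0,"rz":0}]' 
python3 -m inch '[{"x":0,"y":0,"z":0,"rx":0,"ry":0,"rz":0},{"x":0,"y":0,"z":0,"rx":0,"ry":0,"rz":0},{"x":0,"y":0,"z":0,"rx":0,"ry":0,"rz":0},{"x":0,"y":0,"z":0,"rx":0,"ry":0,"rz":0},{"x":0,"y":0,"z":0,"rx":0,"ry":0,"rz":0},{"x":0,"y":0,"z":0,"rx":0,"ry":0,"rz":0},{"x":0,"y":0,"z":0,"rx":0,"ry":0,"rz":0},{"x":0,"y":0,"z":0,"rx":0,"ry":0,"rz":0}]' -0.2 5
python3 - <<'E'
from h import *
s=snap("wrist"); print(s["st"]["ee_pos"],s["st"]["joint_positions"])
cv2.imwrite("pics/w3.png",cv2.resize(s["frame"][...,::-1],(800,600)))
E
```

```text
time: 5.05
ee_pos: [0.6449, -0.0257, 0.2941]
orientation: [179.9, 0.0, -62.0]
contact_force: [0.0, 0.1, -0.6]
gripper_width: 0.0953
finger_force: 0.0
time: 5.85
ee_pos: [0.6451, -0.0258, 0.2958]
orientation: [180.0, -0.0, -62.0]
contact_force: [-0.1, 0.5, 0.5]
gripper_width: 0.0399
finger_force: 0.0
[ 0.6450929  -0.02575363  0.29578598] [-7.04824215e+00  1.15534527e+01  1.00404842e+02 -1.74400362e-03
  6.80406877e+01  1.44953193e+02]
```

View pics/w3.png

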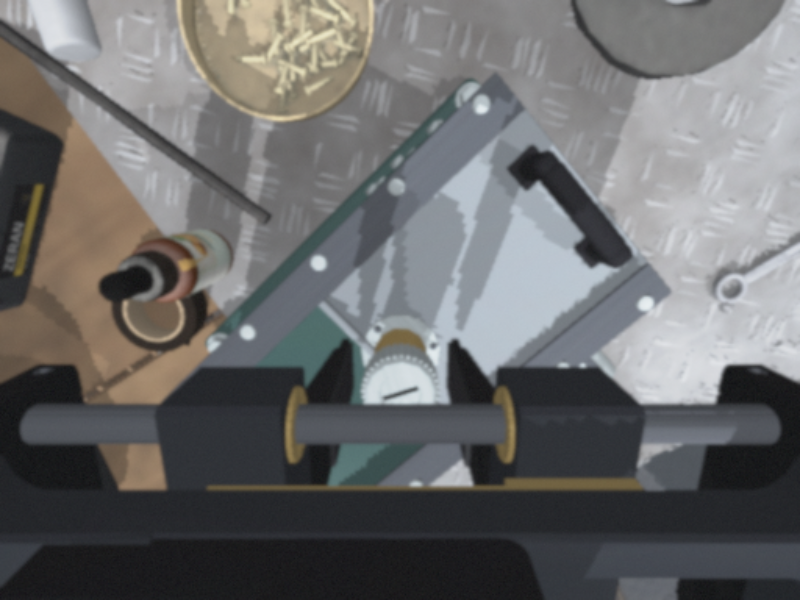

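The knob sits midway between the fingers, with its top centre at about (401,393).

```bash
python3 - <<'E'
from h import *
s=snap("wrist"); print(atz(s,401*.64,393*.64,.132))
E
python3 -m inch '[{"x":0,"y":0,"z":0,"rx":0,"ry":0,"rz":0},{"x":0,"y":0,"z":0,"rx":0,"ry":0,"rz":0},{"x":0,"y":0,"z":0,"rx":0,"ry":0,"rz":0},{"x":0,"y":0,"z":0,"rx":0,"ry":0,"rz":0},{"x":0,"y":0,"z":0,"rx":0,"ry":0,"rz":0},{"x":0,"y":0,"z":0,"rx":0,"ry":0,"rz":0},{"x":0,"y":0,"z":0,"rx":0,"ry":0,"rz":0},{"x":0,"y":0,"z":0,"rx":0,"ry":0,"rz":0}]' -1 25
```

```text
[ 0.64497315 -0.02654908  0.132     ]
time: 6.75
ee_pos: [0.6451, -0.0258, 0.2958]
orientation: [180.0, 0.0, -62.0]
contact_force: [0.2, 0.2, 1.1]
gripper_width: 0.0281
finger_force: 25.0
```

```bash
python3 -m inch '[{"x":0,"y":0,"z":-0.0006,"rx":0,"ry":0,"rz":0},{"x":0,"y":0,"z":-0.0006,"rx":0,"ry":0,"rz":0},{"x":0,"y":0,"z":-0.0006,"rx":0,"ry":0,"rz":0},{"x":0,"y":0,"z":-0.0006,"rx":0,"ry":0,"rz":0},{"x":0,"y":0,"z":-0.0006,"rx":0,"ry":0,"rz":0},{"x":0,"y":0,"z":-0.0005,"rx":0,"ry":0,"rz":0},{"x":0,"y":0,"z":0,"rx":0,"ry":0,"rz":0},{"x":0,"y":0,"z":0,"rx":0,"ry":0,"rz":0}]'
```

```text
time: 7.55
ee_pos: [0.645, -0.0257, 0.2991]
orientation: [180.0, 0.0, -62.0]
contact_force: [1.2, -0.8, -6.8]
gripper_width: 0.0282
finger_force: 25.0
```

```bash
python3 -m inch '[{"x":0,"y":0,"z":-0.0004,"rx":0,"ry":0,"rz":0},{"x":0,"y":0,"z":-0.0003,"rx":0,"ry":0,"rz":0},{"x":0,"y":0,"z":-0.0003,"rx":0,"ry":0,"rz":0},{"x":0,"y":0,"z":0,"rx":0,"ry":0,"rz":0},{"x":0,"y":0,"z":0,"rx":0,"ry":0,"rz":0},{"x":0,"y":0,"z":0,"rx":0,"ry":0,"rz":0},{"x":0,"y":0,"z":0,"rx":0,"ry":0,"rz":0},{"x":0,"y":0,"z":0,"rx":0,"ry":0,"rz":0}]'
```

```text
time: 8.35
ee_pos: [0.645, -0.0258, 0.3001]
orientation: [180.0, 0.0, -62.0]
contact_force: [1.1, -1.5, -8.0]
gripper_width: 0.0282
finger_force: 25.0
```

```bash
python3 -m inch '[{"x":0,"y":0,"z":-0.0002,"rx":0,"ry":0,"rz":0},{"x":0,"y":0,"z":-0.0002,"rx":0,"ry":0,"rz":0},{"x":0,"y":0,"z":0,"rx":0,"ry":0,"rz":0},{"x":0,"y":0,"z":0,"rx":0,"ry":0,"rz":-2},{"x":0,"y":0,"z":0,"rx":0,"ry":0,"rz":-3},{"x":0,"y":0,"z":0,"rx":0,"ry":0,"rz":-3},{"x":0,"y":0,"z":0,"rx":0,"ry":0,"rz":0},{"x":0,"y":0,"z":0,"rx":0,"ry":0,"rz":0}]'
```

```text
time: 9.15
ee_pos: [0.645, -0.0257, 0.3005]
orientation: [180.0, 0.0, -54.1]
contact_force: [2.3, -0.9, -10.3]
gripper_width: 0.0285
finger_force: 25.0
```

```bash
python3 -m inch '[{"x":0,"y":0,"z":-0.0003,"rx":0,"ry":0,"rz":0},{"x":0,"y":0,"z":0,"rx":0,"ry":0,"rz":-2},{"x":0,"y":0,"z":0,"rx":0,"ry":0,"rz":-3},{"x":0,"y":0,"z":0,"rx":0,"ry":0,"rz":-2},{"x":0,"y":0,"z":0,"rx":0,"ry":0,"rz":0},{"x":0,"y":0,"z":0,"rx":0,"ry":0,"rz":0},{"x":0,"y":0,"z":0,"rx":0,"ry":0,"rz":0},{"x":0,"y":0,"z":0,"rx":0,"ry":0,"rz":0}]'
```

```text
time: 9.95
ee_pos: [0.6451, -0.0258, 0.3011]
orientation: [180.0, 0.0, -47.0]
contact_force: [0.7, -0.8, -7.0]
gripper_width: 0.0287
finger_force: 25.0
```

```bash
python3 -m inch '[{"x":0,"y":0,"z":-0.0003,"rx":0,"ry":0,"rz":0},{"x":0,"y":0,"z":-0.0003,"rx":0,"ry":0,"rz":0},{"x":0,"y":0,"z":0,"rx":0,"ry":0,"rz":0},{"x":0,"y":0,"z":0,"rx":0,"ry":0,"rz":0},{"x":0,"y":0,"z":0,"rx":0,"ry":0,"rz":0},{"x":0,"y":0,"z":0,"rx":0,"ry":0,"rz":0},{"x":0,"y":0,"z":0,"rx":0,"ry":0,"rz":0},{"x":0,"y":0,"z":0,"rx":0,"ry":0,"rz":0}]'
```

```text
time: 10.75
ee_pos: [0.6451, -0.0257, 0.3014]
orientation: [180.0, 0.0, -47.0]
contact_force: [1.1, 0.2, -10.0]
gripper_width: 0.0284
finger_force: 25.0
```

```bash
python3 -m inch '[{"x":0,"y":0,"z":0,"rx":0,"ry":0,"rz":0},{"x":0,"y":0,"z":0,"rx":0,"ry":0,"rz":0},{"x":0,"y":0,"z":-0.0003,"rx":0,"ry":0,"rz":0},{"x":0,"y":0,"z":-0.0003,"rx":0,"ry":0,"rz":0},{"x":0,"y":0,"z":0,"rx":0,"ry":0,"rz":0},{"x":0,"y":0,"z":0,"rx":0,"ry":0,"rz":0},{"x":0,"y":0,"z":0,"rx":0,"ry":0,"rz":0},{"x":0,"y":0,"z":0,"rx":0,"ry":0,"rz":0}]' -1 45
python3 -c "
from workcell import readout
s=readout.state();print(s['contact_force'],s['wrist_torque'],s['ee_pos'])"
```

```text
time: 11.55
ee_pos: [0.6451, -0.0258, 0.3021]
orientation: [180.0, 0.0, -47.0]
contact_force: [0.6, 0.4, -9.5]
gripper_width: 0.0279
finger_force: 45.0
[ 0.58481609  0.37258594 -9.53194352] [ 0.1977879  -0.10055665  0.04085839] [ 0.64505372 -0.0257603   0.30209731]
```

```bash
python3 -m inch '[{"x":0,"y":0,"z":-0.0003,"rx":0,"ry":0,"rz":0},{"x":0,"y":0,"z":-0.0003,"rx":0,"ry":0,"rz":0},{"x":0,"y":0,"z":-0.0003,"rx":0,"ry":0,"rz":0},{"x":0,"y":0,"z":0,"rx":0,"ry":0,"rz":0},{"x":0,"y":0,"z":0,"rx":0,"ry":0,"rz":0},{"x":0,"y":0,"z":0,"rx":0,"ry":0,"rz":0},{"x":0,"y":0,"z":0,"rx":0,"ry":0,"rz":0},{"x":0,"y":0,"z":0,"rx":0,"ry":0,"rz":0}]'
python3 - <<'E'
from h import *
s=snap("wrist"); c=s["frame"][150:330,180:340,::-1]
cv2.imwrite("pics/w4.png",cv2.resize(c,(640,720))[:600])
st=readout.state();print(st['contact_force'],st['ee_pos'])
E
```

```text
time: 12.35
ee_pos: [0.6451, -0.0257, 0.3031]
orientation: [180.0, 0.0, -47.0]
contact_force: [0.0, 1.4, -9.3]
gripper_width: 0.0278
finger_force: 45.0
[-0.87235304 -0.28391007 -9.92341311] [ 0.64508277 -0.02572434  0.30311988]
```

View pics/w4.png

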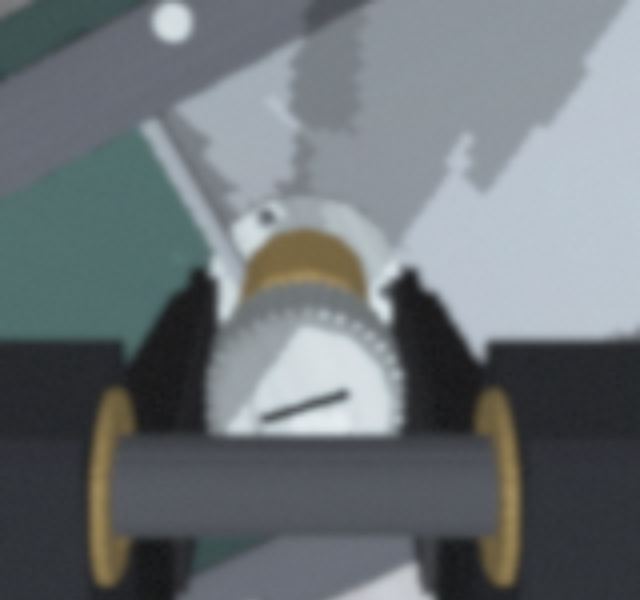

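The knob's slot centre is unchanged in the wrist image at (256,251), although the arm has risen 7.3 mm. So the knob has come up with the gripper and is through the thread start.

```bash
python3 -m inch '[{"x":0,"y":0,"z":-0.0006,"rx":0,"ry":0,"rz":0},{"x":0,"y":0,"z":-0.0006,"rx":0,"ry":0,"rz":0},{"x":0,"y":0,"z":-0.0006,"rx":0,"ry":0,"rz":0},{"x":0,"y":0,"z":-0.0006,"rx":0,"ry":0,"rz":0},{"x":0,"y":0,"z":-0.0006,"rx":0,"ry":0,"rz":0},{"x":0,"y":0,"z":-0.0006,"rx":0,"ry":0,"rz":0},{"x":0,"y":0,"z":0,"rx":0,"ry":0,"rz":0},{"x":0,"y":0,"z":0,"rx":0,"ry":0,"rz":0}]'
```

```text
time: 13.2
ee_pos: [0.6451, -0.0258, 0.3067]
orientation: [180.0, 0.0, -47.0]
contact_force: [-0.3, -0.4, -9.1]
gripper_width: 0.0287
finger_force: 45.0
```

```bash
python3 -m inch '[{"x":0,"y":0,"z":-0.0003,"rx":0,"ry":0,"rz":0},{"x":0,"y":0,"z":-0.0003,"rx":0,"ry":0,"rz":0},{"x":0,"y":0,"z":-0.0002,"rx":0,"ry":0,"rz":0},{"x":0,"y":0,"z":0,"rx":0,"ry":0,"rz":0},{"x":0,"y":0,"z":0,"rx":0,"ry":0,"rz":0},{"x":0,"y":0,"z":0,"rx":0,"ry":0,"rz":0},{"x":0,"y":0,"z":0,"rx":0,"ry":0,"rz":0},{"x":0,"y":0,"z":0,"rx":0,"ry":0,"rz":0}]'
```

```text
time: 14.0
ee_pos: [0.6451, -0.0258, 0.3074]
orientation: [180.0, 0.0, -47.0]
contact_force: [-1.2, -0.1, -10.9]
gripper_width: 0.0278
finger_force: 45.0
```

```bash
python3 -m inch '[{"x":0,"y":0,"z":0.0004,"rx":0,"ry":0,"rz":0},{"x":0,"y":0,"z":0,"rx":0,"ry":0,"rz":-4},{"x":0,"y":0,"z":0,"rx":0,"ry":0,"rz":-4},{"x":0,"y":0,"z":0,"rx":0,"ry":0,"rz":-4},{"x":0,"y":0,"z":0,"rx":0,"ry":0,"rz":-4},{"x":0,"y":0,"z":0,"rx":0,"ry":0,"rz":-4},{"x":0,"y":0,"z":0,"rx":0,"ry":0,"rz":0},{"x":0,"y":0,"z":0,"rx":0,"ry":0,"rz":0}]'
python3 -c "
from workcell import readout
s=readout.state();print(s['contact_force'],s['wrist_torque'],s['ee_pos'])"
```

```text
time: 14.8
ee_pos: [0.6451, -0.0257, 0.3072]
orientation: [-180.0, -0.0, -27.1]
contact_force: [-0.8, 0.8, -9.3]
gripper_width: 0.0281
finger_force: 45.0
[-0.79985466  0.79815559 -9.32472631] [0.12161993 0.08886391 0.01475075] [ 0.64514502 -0.02574105  0.30716138]
```

Turning freely (torque 0.015 N m). Next I turn and climb together.

```bash
python3 -m inch '[{"x":0,"y":0,"z":0,"rx":0,"ry":0,"rz":-5},{"x":0,"y":0,"z":-0.0002,"rx":0,"ry":0,"rz":-5},{"x":0,"y":0,"z":-0.0002,"rx":0,"ry":0,"rz":-5},{"x":0,"y":0,"z":-0.0002,"rx":0,"ry":0,"rz":-5},{"x":0,"y":0,"z":-0.0002,"rx":0,"ry":0,"rz":-5},{"x":0,"y":0,"z":-0.0002,"rx":0,"ry":0,"rz":-5},{"x":0,"y":0,"z":-0.0002,"rx":0,"ry":0,"rz":-5},{"x":0,"y":0,"z":0,"rx":0,"ry":0,"rz":0}]'
python3 -c "
from workcell import readout
s=readout.state();print(s['contact_force'],s['wrist_torque'],s['ee_pos'])"
```

```text
time: 15.6
ee_pos: [0.6451, -0.0256, 0.3082]
orientation: [-180.0, -0.0, 7.9]
contact_force: [0.5, 0.4, -10.7]
gripper_width: 0.028
finger_force: 45.0
[  0.48031099   0.37637273 -10.66790299] [0.14229283 0.01814543 0.02083832] [ 0.64512851 -0.02563907  0.3082056 ]
```

```bash
python3 -m inch '[{"x":0,"y":0,"z":-0.0002,"rx":0,"ry":0,"rz":-5},{"x":0,"y":0,"z":-0.0002,"rx":0,"ry":0,"rz":-5},{"x":0,"y":0,"z":-0.0002,"rx":0,"ry":0,"rz":-5},{"x":0,"y":0,"z":-0.0002,"rx":0,"ry":0,"rz":-5},{"x":0,"y":0,"z":-0.0002,"rx":0,"ry":0,"rz":-5},{"x":0,"y":0,"z":-0.0002,"rx":0,"ry":0,"rz":-5},{"x":0,"y":0,"z":-0.0003,"rx":0,"ry":0,"rz":-5},{"x":0,"y":0,"z":0,"rx":0,"ry":0,"rz":0}]'
python3 -c "
from workcell import readout
s=readout.state();print(s['contact_force'],s['wrist_torque'],s['ee_pos'])"
```

```text
time: 16.4
ee_pos: [0.6451, -0.0256, 0.3096]
orientation: [-180.0, -0.0, 42.9]
contact_force: [0.2, 1.7, -10.1]
gripper_width: 0.028
finger_force: 45.0
[  0.15876257   1.74432209 -10.09597784] [ 0.26351789 -0.05700217  0.00819279] [ 0.64509127 -0.02556922  0.30957391]
```

```bash
python3 -m inch '[{"x":0,"y":0,"z":-0.0002,"rx":0,"ry":0,"rz":-5},{"x":0,"y":0,"z":-0.0002,"rx":0,"ry":0,"rz":-5},{"x":0,"y":0,"z":-0.0002,"rx":0,"ry":0,"rz":-5},{"x":0,"y":0,"z":-0.0003,"rx":0,"ry":0,"rz":-5},{"x":0,"y":0,"z":-0.0002,"rx":0,"ry":0,"rz":-5},{"x":0,"y":0,"z":-0.0002,"rx":0,"ry":0,"rz":-5},{"x":0,"y":0,"z":-0.0003,"rx":0,"ry":0,"rz":-5},{"x":0,"y":0,"z":0,"rx":0,"ry":0,"rz":0}]'
python3 -c "
from workcell import readout
s=readout.state();print(s['contact_force'],s['wrist_torque'],s['ee_pos'])"
```

```text
time: 17.2
ee_pos: [0.645, -0.0255, 0.311]
orientation: [-180.0, -0.0, 77.8]
contact_force: [0.6, 1.3, -11.3]
gripper_width: 0.028
finger_force: 45.0
[  0.56019381   1.3250001  -11.29808932] [ 0.35134568 -0.12908432  0.10003849] [ 0.64503831 -0.0255487   0.31104225]
```

```bash
python3 -m inch '[{"x":0,"y":0,"z":-0.0002,"rx":0,"ry":0,"rz":-5},{"x":0,"y":0,"z":-0.0002,"rx":0,"ry":0,"rz":-5},{"x":0,"y":0,"z":-0.0002,"rx":0,"ry":0,"rz":-5},{"x":0,"y":0,"z":-0.0002,"rx":0,"ry":0,"rz":-5},{"x":0,"y":0,"z":0,"rx":0,"ry":0,"rz":0},{"x":0,"y":0,"z":0,"rx":0,"ry":0,"rz":0},{"x":0,"y":0,"z":0,"rx":0,"ry":0,"rz":0},{"x":0,"y":0,"z":0,"rx":0,"ry":0,"rz":0}]'
python3 -c "
from workcell import readout
s=readout.state();print(s['contact_force'],s['wrist_torque'],s['ee_pos'],s['joint_positions'][5])"
```

```text
time: 18.0
ee_pos: [0.645, -0.0256, 0.312]
orientation: [-180.0, -0.0, 97.9]
contact_force: [-0.5, 1.8, -11.7]
gripper_width: 0.028
finger_force: 45.0
[ -0.47774866   1.75225073 -11.66871175] [ 0.47021701 -0.11416318 -0.05939627] [ 0.64503055 -0.02558655  0.31199958] -14.956427867982235
```

```bash
python3 -m inch '[{"x":0,"y":0,"z":-0.0001,"rx":0,"ry":0,"rz":-4},{"x":0,"y":0,"z":0,"rx":0,"ry":0,"rz":-4},{"x":0,"y":0,"z":0,"rx":0,"ry":0,"rz":-4},{"x":0,"y":0,"z":0,"rx":0,"ry":0,"rz":-3},{"x":0,"y":0,"z":0.0003,"rx":0,"ry":0,"rz":0},{"x":0,"y":0,"z":0.0003,"rx":0,"ry":0,"rz":0},{"x":0,"y":0,"z":0.0003,"rx":0,"ry":0,"rz":0},{"x":0,"y":0,"z":0.0003,"rx":0,"ry":0,"rz":0}]'
python3 -c "
from workcell import readout
s=readout.state();print(s['contact_force'],s['wrist_torque'],s['ee_pos'],s['joint_positions'][5])"
```

```text
time: 18.8
ee_pos: [0.645, -0.0256, 0.3111]
orientation: [-180.0, -0.0, 113.0]
contact_force: [-1.6, 2.4, -10.1]
gripper_width: 0.0281
finger_force: 45.0
[ -1.55045784   2.44633788 -10.05078207] [0.72448973 0.16531337 0.02531809] [ 0.64504414 -0.02562541  0.31108143] -30.01140065076931
```

```bash
python3 -m inch '[{"x":0,"y":0,"z":0.0002,"rx":0,"ry":0,"rz":0},{"x":0,"y":0,"z":0.0002,"rx":0,"ry":0,"rz":0},{"x":0,"y":0,"z":0.0002,"rx":0,"ry":0,"rz":0},{"x":0,"y":0,"z":0,"rx":0,"ry":0,"rz":0},{"x":0,"y":0,"z":0,"rx":0,"ry":0,"rz":0},{"x":0,"y":0,"z":0,"rx":0,"ry":0,"rz":0},{"x":0,"y":0,"z":0,"rx":0,"ry":0,"rz":0},{"x":0,"y":0,"z":0,"rx":0,"ry":0,"rz":0}]' -1 5
python3 -m inch '[{"x":0,"y":0,"z":0,"rx":0,"ry":0,"rz":-3},{"x":0,"y":0,"z":0,"rx":0,"ry":0,"rz":-3},{"x":0,"y":0,"z":0,"rx":0,"ry":0,"rz":-3},{"x":0,"y":0,"z":0,"rx":0,"ry":0,"rz":-3},{"x":0,"y":0,"z":0,"rx":0,"ry":0,"rz":-3},{"x":0,"y":0,"z":0,"rx":0,"ry":0,"rz":-3},{"x":0,"y":0,"z":0,"rx":0,"ry":0,"rz":-3},{"x":0,"y":0,"z":0,"rx":0,"ry":0,"rz":0}]'
cat > t.py <<'E'
from h import *
import sys
s=snap("wrist"); st=s["st"]; print(st['contact_force'],st['wrist_torque'],st['ee_pos'],st['joint_positions'][5])
c=s["frame"][200:280,200:312,::-1]; cv2.imwrite(sys.argv[1],cv2.resize(c,None,fx=5,fy=5))
E
python3 t.py pics/w5.png
```

```text
time: 19.6
ee_pos: [0.6454, -0.026, 0.3114]
orientation: [180.0, 0.1, 113.0]
contact_force: [-4.1, -0.2, 1.7]
gripper_width: 0.0288
finger_force: 5.0
time: 20.4
ee_pos: [0.6454, -0.0257, 0.3113]
orientation: [179.9, 0.1, 134.0]
contact_force: [-5.1, -0.4, 2.6]
gripper_width: 0.0293
finger_force: 5.0
[-5.07442585 -0.40541795  2.57110067] [-0.01326504  0.56551313  0.02302143] [ 0.64537965 -0.02573681  0.31129405] -51.04063649672156
```

View pics/w5.png

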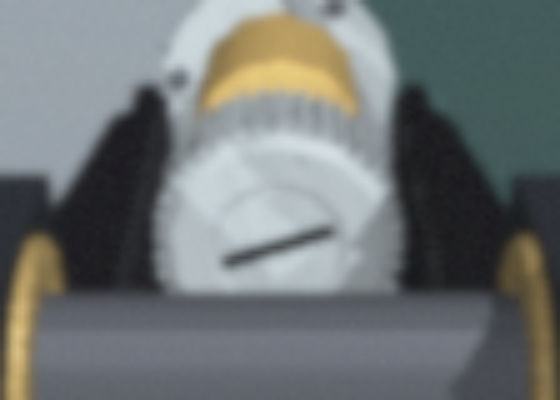

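The slot is still at −17° relative to the fingers, as before, so there is no slip at 181° of turn. The screw also carries itself, with no downward load on the wrist. I finish finger-tight on the light grip.

```bash
python3 -m inch '[{"x":0,"y":0,"z":0,"rx":0,"ry":0,"rz":-3},{"x":0,"y":0,"z":0,"rx":0,"ry":0,"rz":-3},{"x":0,"y":0,"z":0,"rx":0,"ry":0,"rz":-3},{"x":0,"y":0,"z":0,"rx":0,"ry":0,"rz":-3},{"x":0,"y":0,"z":0,"rx":0,"ry":0,"rz":0},{"x":0,"y":0,"z":0,"rx":0,"ry":0,"rz":0},{"x":0,"y":0,"z":0,"rx":0,"ry":0,"rz":0},{"x":0,"y":0,"z":0,"rx":0,"ry":0,"rz":0}]' -1 4
python3 t.py pics/w6.png
```

```text
time: 21.25
ee_pos: [0.6455, -0.0258, 0.311]
orientation: [179.9, 0.1, 146.0]
contact_force: [0.2, -0.5, -0.0]
gripper_width: 0.029
finger_force: 4.0
[ 0.1748831  -0.51381785 -0.00075282] [-0.08138559 -0.14193076 -0.10484988] [ 0.64547877 -0.02581659  0.31097226] -63.01164578116797
```

View pics/w6.png

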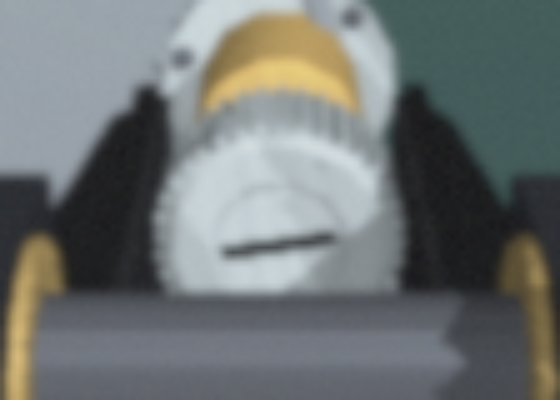

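The slot has slipped about 10° in the light grip and now lies at −7°, so the end stop was reached gently and the screw is home. I release it and move to the handle.

```bash
python3 -m inch '[{"x":0,"y":0,"z":0,"rx":0,"ry":0,"rz":0},{"x":0,"y":0,"z":0,"rx":0,"ry":0,"rz":0},{"x":0,"y":0,"z":0,"rx":0,"ry":0,"rz":0},{"x":0,"y":0,"z":0,"rx":0,"ry":0,"rz":0},{"x":0,"y":0,"z":-0.012,"rx":0,"ry":0,"rz":0},{"x":0,"y":0,"z":-0.012,"rx":0,"ry":0,"rz":0},{"x":0,"y":0,"z":-0.018,"rx":0,"ry":0,"rz":0},{"x":0,"y":0,"z":-0.018,"rx":0,"ry":0,"rz":0}]' 0 10
python3 -m inch '[{"x":0,"y":0,"z":0,"rx":0,"ry":0,"rz":-6},{"x":0,"y":0,"z":0,"rx":0,"ry":0,"rz":-6},{"x":0,"y":0,"z":0,"rx":0,"ry":0,"rz":-5.5},{"x":0,"y":-0.022,"z":0,"rx":0,"ry":0,"rz":0},{"x":0,"y":-0.024,"z":0,"rx":0,"ry":0,"rz":0},{"x":0,"y":-0.024,"z":0,"rx":0,"ry":0,"rz":0},{"x":0,"y":-0.022,"z":0,"rx":0,"ry":0,"rz":0},{"x":0,"y":0,"z":0,"rx":0,"ry":0,"rz":0}]'
python3 - <<'E'
from h import *
s=snap("wrist"); print(s["st"]["ee_pos"],s["st"]["orientation"])
for q in("knob_grip","hatch_handle"):
    print(q,[(round(d["conf"],2),d["bbox"]) for d in optics.masks_of(q,"wrist")[:2]])
cv2.imwrite("pics/w7.png",cv2.resize(s["frame"][...,::-1],(800,600)))
import pickle;pickle.dump(s,open("w7.pkl","wb"))
E
```

```text
time: 22.1
ee_pos: [0.6452, -0.0258, 0.3729]
orientation: [180.0, 0.1, 146.0]
contact_force: [0.5, 0.1, 0.1]
gripper_width: 0.0475
finger_force: 0.0
time: 22.9
ee_pos: [0.6187, -0.116, 0.3726]
orientation: [-180.0, 0.1, 163.3]
contact_force: [-0.0, -0.0, 0.5]
gripper_width: 0.0475
finger_force: 0.0
[ 0.61867366 -0.1160209   0.37260168] [-1.79969070e+02  1.41531979e-01  1.63341973e+02]
knob_grip [(0.67, [352.4, 190.1, 392.6, 230.3]), (0.65, [19.8, 40.9, 112.2, 203.0])]
hatch_handle [(0.75, [240.5, 145.7, 389.1, 233.9])]
```

View pics/w7.png

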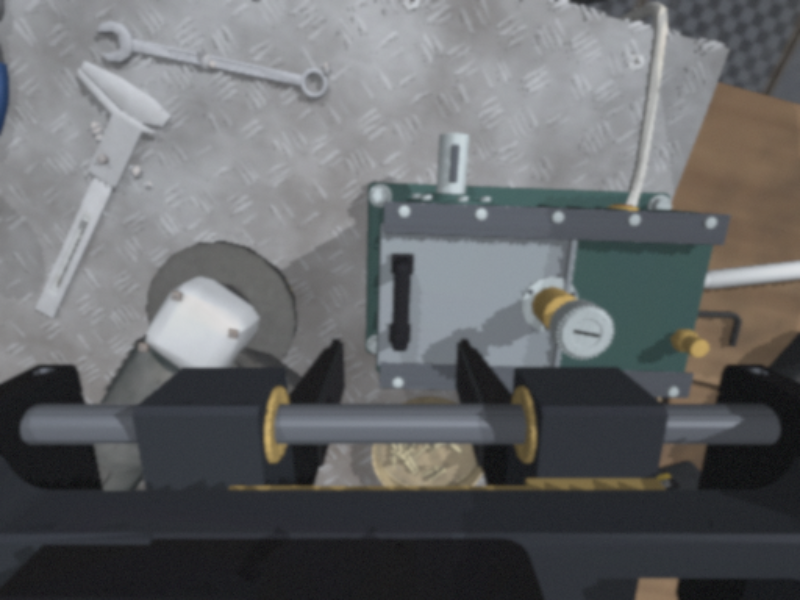

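The handle bar runs from (402,262) to (400,345). The knob at (583,330) stays up on its own, with the brass bush showing beneath it. The rail bolts are at (405,212) and (711,222).

Run:
```python
from h import *
import pickle; s=pickle.load(open("w7.pkl","rb")); f=.64
a=atz(s,405*f,212*f,.096); b=atz(s,711*f,222*f,.096); d=b-a; print(np.degrees(np.arctan2(d[1],d[0])))
h=atz(s,401.5*f,303*f,.115); k=atz(s,583*f,330*f,.147); print(h,k, np.linalg.norm((k-h)[:2]))
W=R.from_euler("xyz",s["st"]["orientation"],degrees=True)
print(W.inv().apply(h+[0,0,.17]-s["st"]["ee_pos"]))
```

```text
71.4744540720535
[ 0.61152855 -0.11333523  0.115     ] [ 0.64275863 -0.02762919  0.147     ] 0.09121865736232819
[0.00783149 0.00057203 0.0875823 ]
```

```bash
python3 -m inch '[{"x":0.0078,"y":0.0005,"z":0,"rx":0,"ry":0,"rz":1.7},{"x":0,"y":0,"z":0.015,"rx":0,"ry":0,"rz":0},{"x":0,"y":0,"z":0.02,"rx":0,"ry":0,"rz":0},{"x":0,"y":0,"z":0.02,"rx":0,"ry":0,"rz":0},{"x":0,"y":0,"z":0.02,"rx":0,"ry":0,"rz":0},{"x":0,"y":0,"z":0.0115,"rx":0,"ry":0,"rz":0},{"x":0,"y":0,"z":0,"rx":0,"ry":0,"rz":0},{"x":0,"y":0,"z":0,"rx":0,"ry":0,"rz":0}]'
python3 -m inch '[{"x":0,"y":0,"z":0,"rx":0,"ry":0,"rz":0},{"x":0,"y":0,"z":0,"rx":0,"ry":0,"rz":0},{"x":0,"y":0,"z":0,"rx":0,"ry":0,"rz":0},{"x":0,"y":0,"z":0,"rx":0,"ry":0,"rz":0},{"x":0,"y":0,"z":0,"rx":0,"ry":0,"rz":0},{"x":0,"y":0,"z":0,"rx":0,"ry":0,"rz":0},{"x":0,"y":0,"z":0,"rx":0,"ry":0,"rz":0},{"x":0,"y":0,"z":0,"rx":0,"ry":0,"rz":0}]' -1 15
```

```text
time: 23.85
ee_pos: [0.6119, -0.111, 0.2841]
orientation: [180.0, -0.0, 161.8]
contact_force: [0.7, 0.1, 0.3]
gripper_width: 0.0478
finger_force: 0.0
time: 24.65
ee_pos: [0.6116, -0.1116, 0.2842]
orientation: [-180.0, 0.0, 161.8]
contact_force: [-1.3, -1.7, 1.7]
gripper_width: 0.0097
finger_force: 15.0
```

```bash
python3 -m inch '[{"x":0,"y":0.0005,"z":0,"rx":0,"ry":0,"rz":0},{"x":0,"y":0.0005,"z":0,"rx":0,"ry":0,"rz":0},{"x":0,"y":0.0005,"z":0,"rx":0,"ry":0,"rz":0},{"x":0,"y":0.0005,"z":0,"rx":0,"ry":0,"rz":0},{"x":0,"y":0.0005,"z":0,"rx":0,"ry":0,"rz":0},{"x":0,"y":0.0005,"z":0,"rx":0,"ry":0,"rz":0},{"x":0,"y":0,"z":0,"rx":0,"ry":0,"rz":0},{"x":0,"y":0,"z":0,"rx":0,"ry":0,"rz":0}]'
```

```text
time: 25.45
ee_pos: [0.6127, -0.1083, 0.2842]
orientation: [180.0, 0.0, 161.8]
contact_force: [-1.2, -2.0, 3.8]
gripper_width: 0.0097
finger_force: 15.0
```

Only friction is felt (about 2.3 N), past the 1.5 mm of play, so the hatch is sliding freely.

```bash
python3 -m inch '[{"x":0,"y":0.004,"z":0,"rx":0,"ry":0,"rz":0},{"x":0,"y":0.005,"z":0,"rx":0,"ry":0,"rz":0},{"x":0,"y":0.005,"z":0,"rx":0,"ry":0,"rz":0},{"x":0,"y":0.005,"z":0,"rx":0,"ry":0,"rz":0},{"x":0,"y":0.005,"z":0,"rx":0,"ry":0,"rz":0},{"x":0,"y":0.005,"z":0,"rx":0,"ry":0,"rz":0},{"x":0,"y":0.004,"z":0,"rx":0,"ry":0,"rz":0},{"x":0,"y":0,"z":0,"rx":0,"ry":0,"rz":0}]'
python3 -m inch '[{"x":0,"y":0.004,"z":0,"rx":0,"ry":0,"rz":0},{"x":0,"y":0.005,"z":0,"rx":0,"ry":0,"rz":0},{"x":0,"y":0.005,"z":0,"rx":0,"ry":0,"rz":0},{"x":0,"y":0.005,"z":0,"rx":0,"ry":0,"rz":0},{"x":0,"y":0.005,"z":0,"rx":0,"ry":0,"rz":0},{"x":0,"y":0.004,"z":0,"rx":0,"ry":0,"rz":0},{"x":0,"y":0.002,"z":0,"rx":0,"ry":0,"rz":0},{"x":0,"y":0,"z":0,"rx":0,"ry":0,"rz":0}]'
```

```text
time: 26.25
ee_pos: [0.6234, -0.0763, 0.2842]
orientation: [179.9, 0.1, 161.8]
contact_force: [3.8, -0.8, 3.3]
gripper_width: 0.0101
finger_force: 15.0
time: 27.05
ee_pos: [0.6328, -0.0481, 0.2842]
orientation: [180.0, 0.1, 161.8]
contact_force: [3.5, -2.3, 3.6]
gripper_width: 0.0097
finger_force: 15.0
```

```bash
python3 -m inch '[{"x":0,"y":0.0008,"z":0,"rx":0,"ry":0,"rz":0},{"x":0,"y":0.0008,"z":0,"rx":0,"ry":0,"rz":0},{"x":0,"y":0.0008,"z":0,"rx":0,"ry":0,"rz":0},{"x":0,"y":0.0008,"z":0,"rx":0,"ry":0,"rz":0},{"x":0,"y":0.0005,"z":0,"rx":0,"ry":0,"rz":0},{"x":0,"y":0.0005,"z":0,"rx":0,"ry":0,"rz":0},{"x":0,"y":0,"z":0,"rx":0,"ry":0,"rz":0},{"x":0,"y":0,"z":0,"rx":0,"ry":0,"rz":0}]'
python3 -m inch '[{"x":0,"y":0.0003,"z":0,"rx":0,"ry":0,"rz":0},{"x":0,"y":0.0003,"z":0,"rx":0,"ry":0,"rz":0},{"x":0,"y":0.0003,"z":0,"rx":0,"ry":0,"rz":0},{"x":0,"y":0,"z":0,"rx":0,"ry":0,"rz":0},{"x":0,"y":0,"z":0,"rx":0,"ry":0,"rz":0},{"x":0,"y":0,"z":0,"rx":0,"ry":0,"rz":0},{"x":0,"y":0,"z":0,"rx":0,"ry":0,"rz":0},{"x":0,"y":0,"z":0,"rx":0,"ry":0,"rz":0}]'
```

```text
time: 27.85
ee_pos: [0.6336, -0.0461, 0.2842]
orientation: [-179.7, 0.1, 161.8]
contact_force: [0.6, -11.6, 3.9]
gripper_width: 0.01
finger_force: 15.0
time: 28.65
ee_pos: [0.6337, -0.0458, 0.2842]
orientation: [-179.6, 0.1, 161.8]
contact_force: [-0.4, -13.4, 4.6]
gripper_width: 0.0093
finger_force: 15.0
```

The end stop is felt (13 N after about 69.5 mm). I let go and retreat.

```bash
python3 -m inch '[{"x":0,"y":0,"z":0,"rx":0,"ry":0,"rz":0},{"x":0,"y":0,"z":0,"rx":0,"ry":0,"rz":0},{"x":0,"y":0,"z":0,"rx":0,"ry":0,"rz":0},{"x":0,"y":0,"z":0,"rx":0,"ry":0,"rz":0},{"x":0,"y":0,"z":-0.015,"rx":0,"ry":0,"rz":0},{"x":0,"y":0,"z":-0.025,"rx":0,"ry":0,"rz":0},{"x":0,"y":0,"z":-0.03,"rx":0,"ry":0,"rz":0},{"x":0,"y":0,"z":-0.03,"rx":0,"ry":0,"rz":0}]' 0
python3 - <<'E'
from h import *
s=snap("wrist"); print(s["st"]["ee_pos"],s["st"]["contact_force"])
cv2.imwrite("pics/w8.png",cv2.resize(s["frame"][...,::-1],(800,600)))
E
```

```text
time: 29.45
ee_pos: [0.6337, -0.0434, 0.3858]
orientation: [180.0, -0.0, 161.8]
contact_force: [0.6, 0.3, -1.0]
gripper_width: 0.0468
finger_force: 0.0
[ 0.63369562 -0.04336558  0.38582605] [ 0.58553521  0.27363661 -0.96512997]
```

View pics/w8.png

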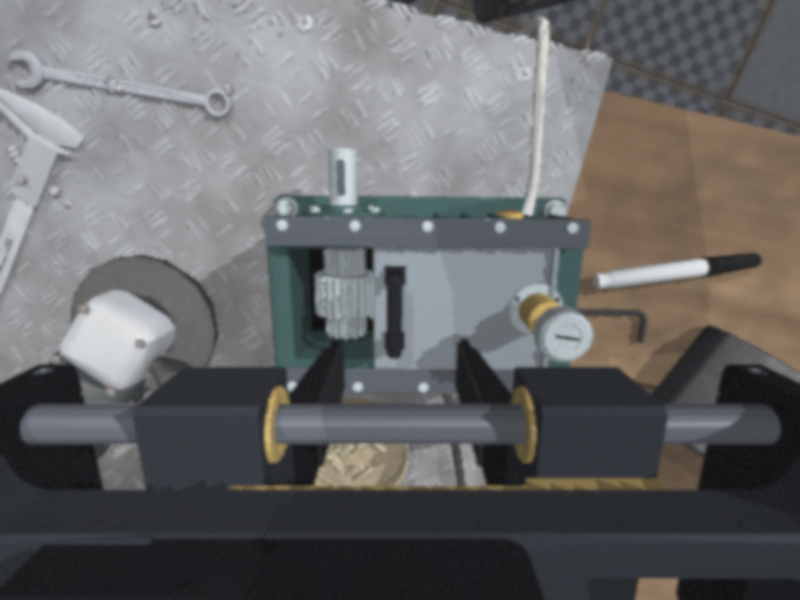

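The hatch is open: the gears show at (345,290), the handle is at (396,310), and the knob at (565,335) is still up. The bystanders visible in this picture look undisturbed.

```bash
python3 -c "
from workcell import ticket
print(ticket.hand_in())"
```

```text
the job is handed in; nothing more can be done
None
```

The job is handed in at about 29.5 s: the screw is home, finger-tight and staying up by itself, the hatch is open against its stop (about 69.5 mm of its 70 mm measured at the arm) and the robot is clear of everything.

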